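Hold a flask down in the free sprung cradle of the turbidity reader

TASK

One of the two sprung ring cradles on the white turbidity reader is free; the blue flask sits in the other. Lift the amber round-bottom flask out of its cork ring, seat it upright in the free cradle and gently press it down so that the ring sinks at least 12 mm. Finish while still holding it pressed down like that; leave the blue flask and the other glassware alone.

Things in the scene. Friction and masses are not known exactly. Their poses are not given: they have to be found in the camera images.
- flask: amber round-bottom flask: ball-shaped bulb 64 mm across, straight round neck 24 mm across from 62 to 110 mm above the underside, black stopper (fixed to it) 27 mm across on top from 110 to 124 mm. Origin at the centre of the underside of the bulb, z axis up the neck. About 160 g, weighted low so that it stands upright. At the start it sits in the cork ring with its underside 7 mm above the work surface
- flask_blue: blue round-bottom flask: ball-shaped bulb 64 mm across, straight round neck 24 mm across from 62 to 110 mm above the underside, black stopper (fixed to it) 27 mm across on top from 110 to 124 mm. Origin at the centre of the underside of the bulb, z axis up the neck. It sits in one of the two sprung rings, either one; leave it there
- cork: cork ring stuck to the work surface that carries the amber flask at the start: of round section, 82 mm across outside, 42 mm hole, 20 mm high; origin at the centre of its underside
- station: white turbidity reader: a fixed base plate 130 mm (its x) by 290 mm (its y) and 12 mm high with two sprung ring cradles, whose axes lie 70 mm from its middle along its own +y and -y. It may stand left or right of the cork ring and be turned up to 0.3 rad. Under each ring is a black window block 40 mm across, top 22 mm above the work surface; a seated flask does not reach it even with the ring fully down. Origin at the centre of its underside
- seat_1 (a point): centre of the left ring at its top (left seen from the robot, station's +y side), 60 mm above the surface while the ring is up; sinks with it; z up. White ring of 10 mm round bar, 66 mm across outside, 46 mm hole, three lugs on guide posts (70 mm high, 42 mm from the ring's axis). A flask seated in it has its underside 12 mm below this point
- seat_2 (a point): centre of the right ring at its top (right seen from the robot, station's -y side), 60 mm above the surface while the ring is up; sinks with it; z up. White ring of 10 mm round bar, 66 mm across outside, 46 mm hole, three lugs on guide posts (70 mm high, 42 mm from the ring's axis). A flask seated in it has its underside 12 mm below this point
- ring_1 (a joint): sinking of the left white ring, m: 0 = up (at rest), 0.020 = down on its stop. Its springs push it up with 4 N at the top, rising by 0.35 N per mm to 11 N at the stop, so a flask's own weight (about 1.6 N) does not sink it; it springs back when let go
- ring_2 (a joint): sinking of the right white ring, m: 0 = up (at rest), 0.020 = down on its stop. Its springs push it up with 4 N at the top, rising by 0.35 N per mm to 11 N at the stop, so a flask's own weight (about 1.6 N) does not sink it; it springs back when let go
- petri: bystander: closed pale petri dish, 90 mm across, 15 mm high, at the back; origin at the centre of its underside
- beaker: bystander: glass beaker with green contents, closed on top, 68 mm across, 90 mm high, beyond the work area; origin at the centre of its underside
- bottle: bystander: white bottle with red cap, 60 mm across, 130 mm high; origin at the centre of its underside
- jar: bystander: amber jar with black cap, 64 mm across, 80 mm high; origin at the centre of its underside
Mind the look-alikes: they are no part of the job. What is shaped like the flask but pink or turquoise is not meant. Leave any pink or turquoise look-alike of the flask_blue alone.

How it is judged:
On the way, in this order (a step that is already met when the one before it is completed fails the run):
1. the amber flask is lifted clear of its cork ring (height (world z) of flask above 0.035 m and contact force between flask and cork below 0.05 N), for 0.1 s.
2. the amber flask sits upright in the free ring and is pressed down at least 12 mm (((value of joint ring_1 above 0.012 m and horizontal distance between flask and seat_1 below 0.005 m and z of flask in the frame of seat_1 below -0.005 m and horizontal distance between flask_blue and seat_2 below 0.01 m) or (value of joint ring_2 above 0.012 m and horizontal distance between flask and seat_2 below 0.005 m and z of flask in the frame of seat_2 below -0.005 m and horizontal distance between flask_blue and seat_1 below 0.01 m)) and angle between flask's own z axis and vertical below 0.15 rad and contact force between flask and station above 5 N and contact force between any of the fingers, the arm and flask above 3 N), for 0.3 s.
At the end, for the whole second after the job is handed in: The robot still presses the amber flask down (over 3 N; flask on reader over 5 N): free ring sunk over 12 mm, flask within 5 mm of its axis, seated (underside over 5 mm below the ring top), tilt under 0.15 rad, at rest; blue flask still in the other ring (10 mm, 0.3 rad) (all of step 2 and linear speed of flask below 0.02 m/s and angle between flask_blue's own z axis and vertical below 0.3 rad); the arm keeps its last pose, push and grip.
It fails at once if the blue flask is disturbed (moved more than 12 mm) (distance of flask_blue from where it was at the start of the episode above 0.012 m).
It fails at once if the amber flask is rammed into the reader (more than 60 N) (contact force between flask and station above 60 N).
It fails at once if other glassware is moved more than 30 mm (distance of any of petri, beaker, bottle, jar from where it was at the start of the episode above 0.03 m).
It also fails if it takes over 38 s, if anything falls off the work surface, if the arm or the gripper's body presses on something with over 40 N, if the wrist force passes 120 N, or if a joint passes its speed limit or range.

ROBOT

A 6-joint arm with a two-finger parallel gripper is mounted at the origin on the work surface. World frame = base frame: x ahead of the robot, y to its left, z up, the work surface at z = 0. Lengths are in m, angles in rad, forces in N, time in s.
With the tool pointing down it reaches from about 0.35 to 0.725 m from the base axis. Payload 4.3 kg.
Tool frame: the origin (TCP) lies midway between the tips of the shut fingers; the grasp point (between the pads) lies 19 mm behind it; z points along the fingers, y is the direction in which the jaws open and shut (so a half turn about z gives the same grasp; the last joint's range is limited). The gripper opens to 85 mm and grips with 20 to 120 N. Pads are 22 mm wide; open, the fingers measure 114 mm over their backs; the gripper's body (76 mm by 85 mm) begins 54 mm behind the grasp point. The pads swing forward as they close: fully open they stand 13 mm farther back than shut.
Start: joints at [-1.272, 0.377, 0.081, 1.274, 0, 1.46], TCP at [0.229, -0.528, 0.231] pointing down, gripper open.
Joint ranges: [-2.72, 2.72], [-0.84, 1.66], [-1.02, 1.22], [-1.77, 2.12], [-1.37, 1.28], [-3.14, 3.14]. Speed limits (rad/s): [2.57, 2.57, 3.14, 3.14, 3.14, 3.14].

INTERFACE

Orientations are given as a unit quaternion [w, x, y, z].
In Python, from bench import r gives the robot as it stands. The module is installed in compiled form; this text tells all that it offers.
- The arm moves only by the shell command python3 -m creep 'ROWS' [FORCE]. ROWS is text: rows parted by semicolons, each of 7 numbers parted by spaces: the shift along the tool's x, y, z in m, then the turn, a rotation vector about the tool's x, y, z in degrees, then the gripper's target within -1 to 1 (shut at 1, half-way at 0, fully open at -1). In form: x y z wx wy wz fingers; .... A call has 1 to 20 rows; each row shifts and turns the commanded pose from where the row before left it, along the tool's axes as they then stand; what a row does not reach is not made up. A row lasts 1/8 s, in which the tool goes at most 62.5 mm and 10.7 degrees, less where a joint would pass 70% of its speed; a pose out of reach is approached as far as the arm can. A call is refused whole if a number of a shift passes 0.0625 or a number of a turn 10.7, either way. A call with a gripper value outside its range is refused whole. The fingers move at their own pace and stop on an object; FORCE is the grip in N (left out, the last holds). Time passes only in rows, so rows that do not move let the fingers close. It gives the time, the measured TCP pose, the force and the opening at its end, in the units of the state.
- r.read_state(): the state, without advancing time (a new reading comes with each control period).
- r.snapshot(name): name is "side" or "top" or "wrist"; returns (picture, depth): 420x560x3 uint8, blue, green, red; 420x560 float32, m along the optical axis (not along the pixel's ray), 0 where there is no reading.
- r.calibration(name): a dict with "K" (3x3 intrinsics, pixels), "rvec" (rotation vector, rad) and "tvec" (3), from world to camera coordinates, as OpenCV has them. Camera axes: x right, y down, z forward; pixel columns grow to the right and rows downward; lengths in m; the calibration is good to about 2 mm. A picture is of the moment at which its call begins: read the wrist's pose just before it. calibration takes no time and is no camera call; for the wrist camera it gives the pose at the moment of the call.
- r.finish_job(): hands the job in, once; it reports no verdict.
Trained networks look in the newest picture that a camera, given by its name, has taken for a name from the list of things; names that differ only in an ending like _2 or _b are one class to them, and where a whole thing is asked for, a point or a joint stands for the part that bears it (a point fixed in the world has none). Each returns a list of dicts, best first, with "score" (0 to 1); they miss things now and then, are a little off and sometimes report something else, mostly with a low value. They report only what shows in the picture. A call takes as long as a camera call. They do not tell look-alikes from the thing itself.
- r.cut_out(camera, target): "pixels" (420x560 bool, what is visible of it) and "rect" ([left, top, width, height] in pixels, round what is visible of it).
The state is a dict: "time": time; "joint_pos": joint angles; "joint_velocities": joint speeds; "tau": joint torques, N m; "eef_pos": TCP position; "tcp_rot": TCP orientation; "wrist_force": force on the tool from outside, world axes, zero at the start; "moment": the same for the moment, N m; "opening": finger opening in m.
Only numpy, scipy, OpenCV 4.12 (cv2) and the standard library are available. Lean on these libraries where they do the work, as an engineer would, in place of code of your own. Each camera call takes 0.05 s, during which the arm holds its last target. There are 200 camera calls.

## Working session

There is one attempt and no reset: what is moved stays moved. The work goes in short steps, Python scripts to look and compute and a shell command to move; the robot and the scene stay as the last step left them, time stands still between calls to the robot, and variables do not carry over. Pictures are saved under pics/ and viewed, on a budget of 10 in all, crops included, one or two more only if the job needs it, and the job is handed in when it is done.

```bash
mkdir -p pics; python3 - <<'E'
from bench import r
import cv2,numpy as np
s=r.read_state();print(s)
a,_=r.snapshot("top");b,_=r.snapshot("side")
cv2.imwrite("pics/a.png",cv2.resize(np.hstack([a,b]),(800,300)));cv2.imwrite("pics/top.png",a)
for n in("top","side"):print(n,r.calibration(n))
E
```

```text
{'time': 0.0, 'joint_pos': array([-1.27229519e+00,  3.78073783e-01,  7.96505302e-02,  1.27441637e+00,
       -1.16566690e-05,  1.46049018e+00]), 'joint_velocities': array([ 4.72179960e-04, -7.49055966e-04,  7.16361879e-04,  2.92190244e-05,
       -1.74268058e-04, -1.56345296e-03]), 'tau': array([ 2.28844551e-04, -4.63608849e+01,  2.69873840e+01,  2.10238632e-02,
        1.40868633e-04, -9.20076388e-07]), 'eef_pos': array([ 0.22837711, -0.52699036,  0.23036431]), 'tcp_rot': array([-1.01658073e-03,  9.79181697e-01,  2.02983154e-01, -1.01795262e-04]), 'wrist_force': array([ 0.00173554,  0.09762123, -1.04608168]), 'moment': array([-0.03110537, -0.0064798 ,  0.00779931]), 'opening': 0.08558963215967391}
top {'K': array([[522.08701439,   0.        , 273.50247057],
       [  0.        , 522.08701439, 218.84534324],
       [  0.        ,   0.        ,   1.        ]]), 'rvec': array([ 2.16301929, -2.17663259,  0.11395554]), 'tvec': array([0.01343696, 0.55148025, 1.2644177 ])}
side {'K': array([[412.76487291,   0.        , 276.08706877],
       [  0.        , 412.76487291, 205.36886925],
       [  0.        ,   0.        ,   1.        ]]), 'rvec': array([ 0.19205681, -2.80513302,  1.23904382]), 'tvec': array([0.54567087, 0.09215108, 1.11245687])}
```

View pics/a.png

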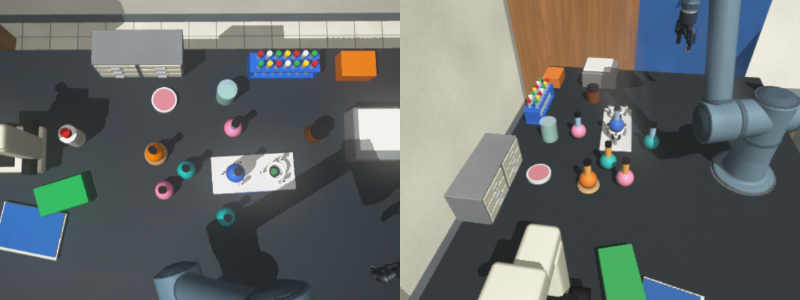

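The left picture (top, +x up, +y left) shows the amber flask at about (217,214) full-scale. The reader has the blue flask in its left ring (329,241), and the right ring (385,239) is free. Turquoise and pink look-alikes stand close to the amber flask.

```bash
cat > h.py <<'E'
import cv2,numpy as np
from bench import r
from scipy.optimize import least_squares
def cloud(n,depth,c=None):
    c=c or r.calibration(n);K=c["K"];R=cv2.Rodrigues(c["rvec"])[0];t=np.ravel(c["tvec"])
    v,u=np.mgrid[:420,:560]
    P=np.stack([(u-K[0,2])/K[0,0]*depth,(v-K[1,2])/K[1,1]*depth,depth],-1)
    W=(P-t)@R; W[depth<=0]=np.nan
    return W
def circ(p,rad=None):
    c0=p.mean(0)
    if rad: f=lambda q:np.hypot(*(p-q[:2]).T)-rad
    else: f=lambda q:np.hypot(*(p-q[:2]).T)-q[2]
    s=least_squares(f,[*c0,.028][:2 if rad else 3],loss="soft_l1",f_scale=.002)
    return s.x,np.sqrt(np.mean(s.fun**2))
E
python3 - <<'E'
from h import *
cl={}
for n in("top","side"):
    a,d=r.snapshot(n);W=cloud(n,d);cl[n]=(a,W)
    hsv=cv2.cvtColor(a,cv2.COLOR_BGR2HSV)
    for t in("flask","station","seat_2","cork"):
        for o in r.cut_out(n,t)[:7]:
            m=o["pixels"]; w=W[m]; w=w[~np.isnan(w[:,0])]
            print(n,t,round(o["score"],2),o["rect"],np.median(w,0).round(3),"zmax",np.percentile(w[:,2],[2,98]).round(3),"hue",np.median(hsv[m],0))
            top=w[w[:,2]>np.percentile(w[:,2],98)-.006]
            if t=="flask":print("   top mid",((top.max(0)+top.min(0))/2).round(4),top.mean(0).round(4),np.ptp(top,0).round(3))
np.savez("cl.npz",ta=cl["top"][0],tw=cl["top"][1],sa=cl["side"][0],sw=cl["side"][1])
E
python3 -c "
import cv2;a=cv2.imread('pics/top.png')[160:300,180:440];cv2.imwrite('pics/c.png',cv2.resize(a,None,fx=3,fy=3,interpolation=2))"
```

```text
top flask 0.63 [216.5, 254.7, 27.7, 25.4] [0.437 0.114 0.055] zmax [0.038 0.127] hue [170. 100. 153.]
   top mid [0.437  0.1177 0.1251] [0.4368 0.1174 0.1242] [0.023 0.025 0.009]
top flask 0.62 [202.3, 202.6, 28.0, 22.7] [0.56  0.144 0.063] zmax [0.046 0.135] hue [ 14. 200. 138.]
   top mid [0.5655 0.1493 0.1332] [0.5652 0.1492 0.1318] [0.025 0.026 0.009]
top flask 0.6 [249.2, 223.3, 22.5, 25.6] [0.503 0.041 0.055] zmax [0.034 0.127] hue [ 90. 149. 119.]
   top mid [0.5059 0.0425 0.1266] [0.5059 0.0421 0.1247] [0.025 0.025 0.011]
top flask 0.44 [307.7, 238.7, 9.4, 8.6] [ 0.487 -0.082  0.06 ] zmax [0.013 0.071] hue [ 20.   3. 230.]
   top mid [ 0.4889 -0.0835  0.0716] [ 0.4888 -0.0802  0.0699] [0.005 0.014 0.011]
top station 0.59 [293.9, 215.3, 123.2, 55.7] [ 0.493 -0.201  0.013] zmax [0.004 0.066] hue [ 20.   3. 235.]
top seat_2 0.64 [308.8, 223.8, 31.1, 36.2] [ 0.524 -0.138  0.06 ] zmax [0.042 0.068] hue [ 15.   4. 163.]
top seat_2 0.6 [366.9, 223.7, 36.1, 33.1] [ 0.493 -0.265  0.059] zmax [0.013 0.065] hue [ 20.   3. 239.]
top cork 0.85 [202.6, 201.4, 34.3, 29.8] [0.548 0.131 0.018
[... 410 characters left out ...]
[ 88. 156. 164.]
   top mid [0.5035 0.0443 0.1226] [0.503  0.0449 0.123 ] [0.023 0.028 0.008]
side flask 0.56 [304.6, 218.6, 21.4, 43.0] [0.434 0.129 0.056] zmax [0.022 0.125] hue [168.  94. 215.]
   top mid [0.4335 0.1172 0.1228] [0.4341 0.1183 0.1231] [0.025 0.028 0.008]
side station 0.81 [277.0, 145.1, 48.9, 70.4] [ 0.478 -0.137  0.012] zmax [0.004 0.063] hue [ 26.   8. 213.]
side seat_2 0.63 [286.8, 174.7, 29.5, 22.1] [ 0.486 -0.104  0.055] zmax [0.032 0.061] hue [ 30.    7.5 179. ]
side seat_2 0.41 [294.3, 147.8, 24.4, 12.5] [ 0.48  -0.275  0.055] zmax [0.009 0.061] hue [ 26.   9. 199.]
side cork 0.85 [249.5, 251.3, 27.9, 22.1] [0.558 0.174 0.017] zmax [0.001 0.024] hue [ 17. 112. 190.]
```

View pics/c.png

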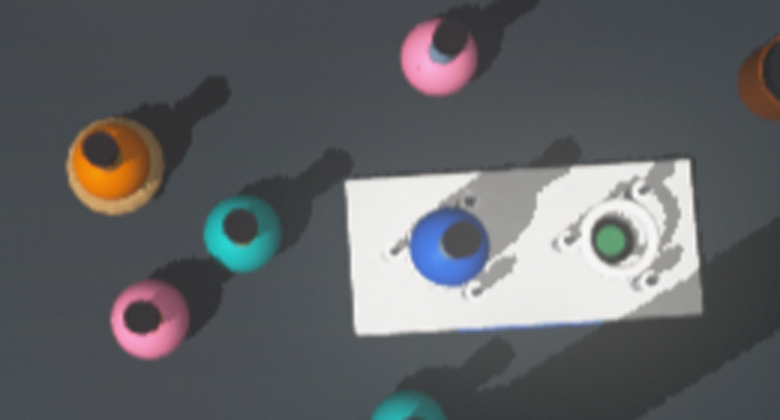

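Amber flask axis is about (0.564, 0.149), with the stopper top at z≈0.131 as it must be. The right ring is free. Next I fit that ring and the station.

```bash
python3 - <<'E'
from h import *
D=np.load("cl.npz")
for k in("t","s"):
    W=D[k+"w"].reshape(-1,3);W=W[~np.isnan(W[:,0])];
    a=D[k+"a"].reshape(-1,3)[~np.isnan(D[k+"w"].reshape(-1,3)[:,0])]
    near=np.hypot(W[:,0]-.493,W[:,1]+.265)<.06
    m=near&(W[:,2]>.053)&(W[:,2]<.0625)
    p=W[m][:,:2]
    for _ in range(3):
        c,e=circ(p,.028);p=p[abs(np.hypot(*(p-c).T)-.028)<.007]
    print(k,"ring",c.round(4),len(p),e.round(4),"free r",circ(p)[0].round(4))
    q=near&(W[:,2]>.018)&(W[:,2]<.028)
    print(k," window",np.median(W[q],0).round(4),q.sum())
    b=(abs(W[:,0]-.49)<.13)&(abs(W[:,1]+.2)<.22)&(W[:,2]>.007)&(W[:,2]<.0165)&(a.min(1)>90)
    rect=cv2.minAreaRect(W[b][:,:2].astype(np.float32));print(k," plate",rect)
    for nm,c0,z0,z1 in(("blue",(.49,-.13),.16,.18),("amber",(.564,.149),.122,.137)):
        s=W[(np.hypot(W[:,0]-c0[0],W[:,1]-c0[1])<.04)&(W[:,2]>z0)&(W[:,2]<z1)]
        print(k,nm,len(s),s.mean(0).round(4),((s.max(0)+s.min(0))/2).round(4),np.ptp(s,0).round(3))
E
```

```text
t ring [ 0.4988 -0.2605] 269 0.003 free r [ 0.4988 -0.2605  0.0281]
t  window [ 0.498  -0.2633  0.0222] 204
t  plate ((0.49464213848114014, -0.19151011109352112), (0.13155949115753174, 0.2906125485897064), 3.0697317123413086)
t blue 123 [ 0.491  -0.121   0.1717] [ 0.4914 -0.1211  0.1694] [0.026 0.025 0.015]
t amber 112 [0.565  0.149  0.1311] [0.5657 0.1493 0.1296] [0.026 0.026 0.013]
s ring [ 0.4955 -0.258 ] 74 0.0027 free r [ 0.4955 -0.2579  0.0282]
s  window [ 0.4829 -0.2733  0.0221] 36
s  plate ((0.4918273687362671, -0.19230051338672638), (0.1301228255033493, 0.2955278754234314), 3.12544846534729)
s blue 73 [ 0.488  -0.1187  0.1687] [ 0.4877 -0.1211  0.1672] [0.025 0.028 0.013]
s amber 103 [0.5618 0.1509 0.1293] [0.562  0.1484 0.1275] [0.025 0.03  0.011]
```

Both cameras agree to within 3 mm. The free seat_2 is at about (0.497, −0.260), and plate size, window height and the 140 mm spacing to blue all check. First I turn the jaws to face along world x and rise a little.

```bash
python3 -m creep '0 0 -0.006 0 0 -9.5 -1;0 0 -0.006 0 0 -9.5 -1;0 0 -0.006 0 0 -9.5 -1;0 0 -0.006 0 0 -9.5 -1;0 0 -0.006 0 0 -9.5 -1;0 0 -0.006 0 0 -9.5 -1;0 0 -0.006 0 0 -9.5 -1;0 0 0 0 0 0 -1' 60
```

```text
time: 1.6
eef_pos: [0.2287, -0.528, 0.2738]
tcp_rot: [0.001, 0.708, 0.706, -0.0]
wrist_force: [0.6, 0.5, -0.0]
opening: 0.0854
```

```bash
python3 -m creep '0.042 0.021 0 0 0 0 -1;0.042 0.021 0 0 0 0 -1;0.042 0.021 0 0 0 0 -1;0.042 0.021 0 0 0 0 -1;0.042 0.021 0 0 0 0 -1;0.042 0.021 0 0 0 0 -1;0.042 0.021 0 0 0 0 -1;0.042 0.021 0 0 0 0 -1;0.042 0.021 0 0 0 0 -1;0.042 0.021 0 0 0 0 -1;0.042 0.021 0 0 0 0 -1;0.042 0.021 0 0 0 0 -1;0.042 0.021 0 0 0 0 -1;0.042 0.021 0 0 0 0 -1;0.042 0.021 0 0 0 0 -1;0.042 0.021 0 0 0 0 -1;0 0 0 0 0 0 -1'; cat >> h.py <<'E'
from scipy.spatial.transform import Rotation as Ro
def err(target):
    s=r.read_state();q=s["tcp_rot"];R=Ro.from_quat(q[[1,2,3,0]]).as_matrix()
    print("t",s["time"],"tcp",s["eef_pos"].round(4),"tool shift",(R.T@(np.array(target)-s["eef_pos"])).round(4),"xaxis",R[:,0].round(3),"zaxis",R[:,2].round(3),"F",s["wrist_force"].round(2),"op",round(s["opening"],4),"j",s["joint_pos"].round(2))
E
python3 -c "
from h import *
err([.5638,.149,.230])
a,d=r.snapshot('wrist');c=r.calibration('wrist');cv2.imwrite('pics/w1.png',a)
W=cloud('wrist',d,c).reshape(-1,3);
s=W[(np.hypot(W[:,0]-.564,W[:,1]-.149)<.03)&(W[:,2]>.121)&(W[:,2]<.14)]
print(len(s),s.mean(0).round(4),((s.max(0)+s.min(0))/2).round(4),np.ptp(s,0).round(3))
"
```

```text
time: 3.72
eef_pos: [0.5661, 0.1464, 0.2721]
tcp_rot: [-0.0, 0.707, 0.707, -0.0]
wrist_force: [-0.4, -0.2, 0.2]
opening: 0.0853
t 3.725 tcp [0.5661 0.1464 0.2721] tool shift [ 0.0025 -0.0023  0.0421] xaxis [0. 1. 0.] zaxis [-0.001  0.    -1.   ] F [-0.35 -0.23  0.16] op 0.0853 j [0.14 0.39 0.21 1.39 0.   1.72]
613 [0.5634 0.1483 0.1301] [0.5633 0.1475 0.1271] [0.026 0.027 0.011]
```

View pics/w1.png

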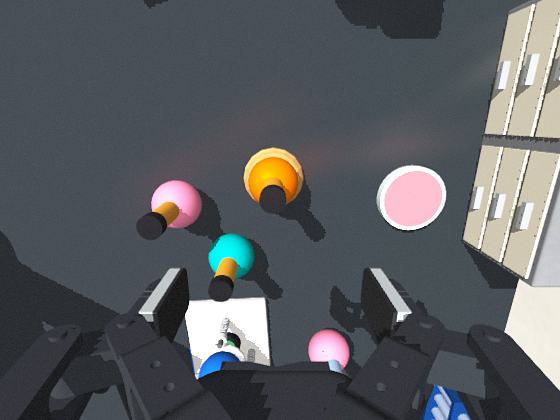

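The wrist view shows the amber stopper at (272,197), and its cloud gives axis (0.5635, 0.148), agreeing with the other cameras. The path for the jaws is clear. Descend to the neck.

```bash
python3 -m creep '0.002 -0.0026 0.03 0 0 0 -1;0 0 0.03 0 0 0 -1;0 0 0.03 0 0 0 -1;0 0 0.03 0 0 0 -1;0 0 0.03 0 0 0 -1;0 0 0.025 0 0 0 -1;0 0 0.02 0 0 0 -1;0 0 0 0 0 0 -1'; python3 -c "
from h import *
err([.5635,.1485,.075])"
```

```text
time: 4.78
eef_pos: [0.5607, 0.1443, 0.0768]
tcp_rot: [-0.001, 0.709, 0.706, -0.002]
wrist_force: [0.1, 0.1, 0.1]
opening: 0.0854
t 4.775 tcp [0.5607 0.1443 0.0768] tool shift [0.0042 0.0028 0.0018] xaxis [ 0.004  1.    -0.001] zaxis [-0.004 -0.001 -1.   ] F [0.11 0.07 0.06] op 0.0854 j [ 0.14  0.48 -0.18  0.92 -0.    1.72]
```

```bash
python3 -m creep '0.004 0.003 0.001 0 0 0 -1;0 0 0 0 0 0 -1'; python3 -c "
from h import *
err([.5635,.1485,.075])"
```

```text
time: 5.03
eef_pos: [0.5671, 0.1501, 0.0785]
tcp_rot: [0.001, 0.708, 0.706, 0.001]
wrist_force: [-0.7, -0.3, -0.3]
opening: 0.0856
t 5.025 tcp [0.5671 0.1501 0.0785] tool shift [-0.0016 -0.0037  0.0035] xaxis [0.002 1.    0.   ] zaxis [ 0.003  0.    -1.   ] F [-0.74 -0.34 -0.29] op 0.0856 j [ 0.15  0.48 -0.16  0.92 -0.    1.72]
```

```bash
python3 -c "
from h import *
err([.5635,.1485,.075])
for i in range(3):
    r.snapshot('top');err([.5635,.1485,.075])"; python3 -m creep '0 0 0 0 0 0 -1'
```

```text
t 5.025 tcp [0.5671 0.1501 0.0785] tool shift [-0.0016 -0.0037  0.0035] xaxis [0.002 1.    0.   ] zaxis [ 0.003  0.    -1.   ] F [-0.74 -0.34 -0.29] op 0.0856 j [ 0.15  0.48 -0.16  0.92 -0.    1.72]
t 5.075 tcp [0.5669 0.15   0.0784] tool shift [-0.0015 -0.0034  0.0034] xaxis [0.002 1.    0.   ] zaxis [ 0.002  0.    -1.   ] F [ 0.03 -0.24  0.14] op 0.0855 j [ 0.15  0.48 -0.16  0.92 -0.    1.72]
t 5.125 tcp [0.5667 0.15   0.0783] tool shift [-0.0015 -0.0032  0.0032] xaxis [0.002 1.    0.   ] zaxis [ 0.002  0.    -1.   ] F [-0.66 -0.14  0.25] op 0.0857 j [ 0.15  0.48 -0.16  0.92 -0.    1.72]
t 5.175 tcp [0.5665 0.15   0.0781] tool shift [-0.0015 -0.003   0.0031] xaxis [0.001 1.    0.   ] zaxis [ 0.001  0.    -1.   ] F [ 0.79 -0.61  0.53] op 0.0855 j [ 0.15  0.48 -0.16  0.92 -0.    1.72]
time: 5.3
eef_pos: [0.5661, 0.1499, 0.0776]
tcp_rot: [0.0, 0.708, 0.707, 0.0]
wrist_force: [1.0, 0.1, 0.1]
opening: 0.0854
```

```bash
python3 -m creep '-0.001 -0.001 0.001 0 0 0 -1;0 0 0 0 0 0 -1;0 0 0 0 0 0 -1;0 0 0 0 0 0 -1'; python3 -c "
from h import *
err([.5635,.1485,.075])"
```

```text
time: 5.8
eef_pos: [0.5649, 0.1489, 0.0763]
tcp_rot: [0.0, 0.708, 0.707, -0.0]
wrist_force: [-0.4, 0.1, -0.1]
opening: 0.0854
t 5.8 tcp [0.5649 0.1489 0.0763] tool shift [-0.0004 -0.0014  0.0013] xaxis [ 0.001  1.    -0.   ] zaxis [ 0. -0. -1.] F [-0.4   0.06 -0.07] op 0.0854 j [ 0.15  0.48 -0.17  0.92 -0.    1.72]
```

Still drifting slowly the right way. Close.

```bash
python3 -m creep '0 -0.001 0 0 0 0 0;0 0 0 0 0 0 0.3;0 0 0 0 0 0 1;0 0 0 0 0 0 1;0 0 0 0 0 0 1;0 0 0 0 0 0 1;0 0 0 0 0 0 1' 60; python3 -c "
from h import *
err([.5635,.1485,.075])"
```

```text
time: 6.68
eef_pos: [0.5639, 0.1489, 0.0764]
tcp_rot: [0.0, 0.708, 0.707, -0.0]
wrist_force: [-1.5, 0.0, 1.5]
opening: 0.023
t 6.675 tcp [0.5639 0.1489 0.0764] tool shift [-0.0004 -0.0004  0.0014] xaxis [ 0.001  1.    -0.   ] zaxis [-0. -0. -1.] F [-1.48  0.01  1.52] op 0.023 j [ 0.15  0.48 -0.17  0.92 -0.    1.72]
```

Held at 23 mm (the neck). Lift slowly, then carry.

```bash
python3 -m creep '0 0 -0.008 0 0 0 1;0 0 -0.012 0 0 0 1;0 0 -0.018 0 0 0 1;0 0 -0.024 0 0 0 1;0 0 -0.028 0 0 0 1;0 0 -0.03 0 0 0 1;0 0 -0.03 0 0 0 1;0 0 -0.026 0 0 0 1;0 0 -0.016 0 0 0 1;0 0 -0.008 0 0 0 1;0 0 0 0 0 0 1;0 0 0 0 0 0 1'; python3 -m creep '-0.012 -0.002 0 0 0 0 1;-0.022 -0.004 0 0 0 0 1;-0.03 -0.005 0 0 0 0 1;-0.035 -0.006 0 0 0 0 1;-0.035 -0.006 0 0 0 0 1;-0.035 -0.006 0 0 0 0 1;-0.035 -0.006 0 0 0 0 1;-0.035 -0.006 0 0 0 0 1;-0.035 -0.006 0 0 0 0 1;-0.035 -0.006 0 0 0 0 1;-0.035 -0.005 0 0 0 0 1;-0.03 -0.004 0 0 0 0 1;-0.022 -0.003 0 0 0 0 1;-0.014 -0.002 0 0 0 0 1;0 0 0 0 0 0 1;0 0 0 0 0 0 1;0 0 0 0 0 0 1;0 0 0 0 0 0 1';python3 -c "
from h import *
err([.497,-.2605,.276])
a,d=r.snapshot('top');b,e=r.snapshot('side')
cv2.imwrite('pics/d.png',cv2.resize(np.hstack([a[150:330,240:480],b[80:260,180:420]]),(800,300)))
hs=[]
for im,dd,n in((a,d,'top'),(b,e,'side')):
    W=cloud(n,dd);h=cv2.cvtColor(im,cv2.COLOR_BGR2HSV)
    m=(h[...,0]>8)&(h[...,0]<22)&(h[...,1]>150)&(np.hypot(W[...,0]-.497,W[...,1]+.26)<.08)&(W[...,2]>.15)
    p=W[m];f=least_squares(lambda q:np.linalg.norm(p-q,axis=1)-.032,[.497,-.26,.24],loss='soft_l1',f_scale=.002)
    print(n,m.sum(),f.x.round(4),abs(f.fun).mean())
"
```

```text
time: 8.18
eef_pos: [0.5635, 0.1488, 0.2755]
tcp_rot: [-0.0, 0.708, 0.707, -0.001]
wrist_force: [0.5, 0.6, -1.7]
opening: 0.0229
time: 10.42
eef_pos: [0.4965, -0.2603, 0.2764]
tcp_rot: [0.0, 0.707, 0.707, 0.0]
wrist_force: [-0.3, 0.5, -1.8]
opening: 0.0227
t 10.425 tcp [ 0.4965 -0.2603  0.2764] tool shift [-0.0002  0.0005  0.0004] xaxis [ 0.  1. -0.] zaxis [ 0. -0. -1.] F [-0.34  0.52 -1.8 ] op 0.0227 j [-0.6   0.34  0.14  1.37  0.    0.97]
top 109 [ 0.4989 -0.2652  0.2421] 0.0014005801904365285
side 0 [ 0.497 -0.26   0.24 ] nan<string>:11: RuntimeWarning: Mean of empty slice.
  ret = ret.dtype.type(ret / rcount)
```

View pics/d.png

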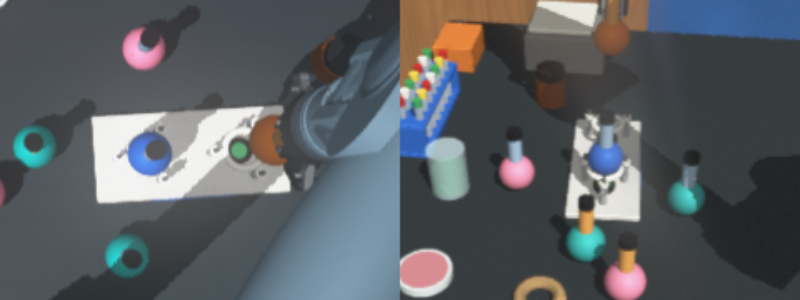

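Lifted and carried. The cork ring is empty, the amber bulb hangs near the free ring (top crop (268,140), side crop (612,38)), and blue is untouched. Lower to just above the ring, then measure the bulb against the ring again.

```bash
python3 -m creep '0 0 0.015 0 0 0 1;0 0 0.025 0 0 0 1;0 0 0.025 0 0 0 1;0 0 0.025 0 0 0 1;0 0 0.02 0 0 0 1;0 0 0.01 0 0 0 1;0 0 0 0 0 0 1;0 0 0 0 0 0 1;0 0 0 0 0 0 1;0 0 0 0 0 0 1';python3 -c "
from h import *
err([.497,-.2605,.156])
for n in('top','side','wrist'):
    a,d=r.snapshot(n);W=cloud(n,d);h=cv2.cvtColor(a,cv2.COLOR_BGR2HSV)
    m=(h[...,0]>4)&(h[...,0]<24)&(h[...,1]>110)&(np.hypot(W[...,0]-.497,W[...,1]+.26)<.07)&(W[...,2]>.07)&(W[...,2]<.20)
    if n=='side':cv2.imwrite('pics/e.png',cv2.resize(a[60:240,240:400],(800,900))[:600])
    p=W[m&(W[...,2]<.143)]
    if len(p)>10:
        f=least_squares(lambda q:np.linalg.norm(p-q,axis=1)-.032,[.497,-.26,.12],loss='soft_l1',f_scale=.002);print(n,'bulb',len(p),f.x.round(4),abs(f.fun).mean().round(4))
    p=W[m&(W[...,2]>.15)]
    if len(p)>10:
        f=least_squares(lambda q:np.hypot(p[:,0]-q[0],p[:,1]-q[1])-.012,[.497,-.26],loss='soft_l1',f_scale=.002);print(n,'neck',len(p),f.x.round(4),abs(f.fun).mean().round(4))
"
```

```text
time: 11.78
eef_pos: [0.4967, -0.2613, 0.1569]
tcp_rot: [0.001, 0.708, 0.707, 0.0]
wrist_force: [-0.1, 0.2, -0.7]
opening: 0.0226
t 11.775 tcp [ 0.4967 -0.2613  0.1569] tool shift [0.0008 0.0003 0.0009] xaxis [ 0.001  1.    -0.001] zaxis [ 0.001 -0.001 -1.   ] F [-0.13  0.23 -0.65] op 0.0226 j [-0.6   0.38 -0.11  1.08 -0.    0.97]
top bulb 196 [ 0.4986 -0.2611  0.1184] 0.0011
top neck 12 [ 0.4993 -0.2605] 0.0011
side bulb 214 [ 0.495  -0.2625  0.1183] 0.0014
side neck 81 [ 0.4949 -0.2623] 0.0015
wrist bulb 3649 [ 0.4967 -0.2611  0.1179] 0.0003
wrist neck 2080 [ 0.4967 -0.2609] 0.0003
```

View pics/e.png

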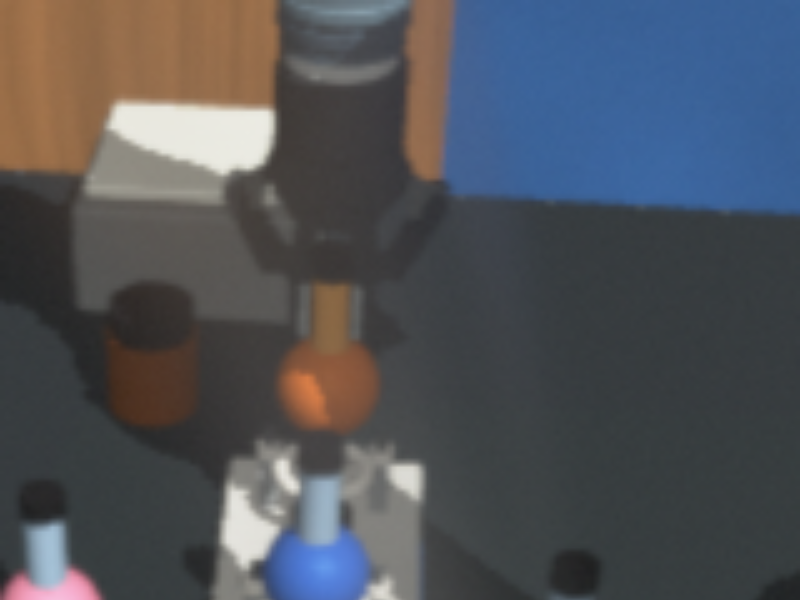

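The flask hangs upright over the free ring: bulb and neck axes agree in all three cameras, and the top-camera offset to the ring is under 1 mm. Its underside is at 0.086, so contact comes after about 38 mm. Lower 34 mm, then go in small steps.

```bash
python3 -m creep '0.0005 0 0.008 0 0 0 1;0 0 0.01 0 0 0 1;0 0 0.008 0 0 0 1;0 0 0.005 0 0 0 1;0 0 0.003 0 0 0 1;0 0 0.002 0 0 0 1;0 0 0.002 0 0 0 1;0 0 0.002 0 0 0 1;0 0 0.001 0 0 0 1;0 0 0 0 0 0 1;0 0 0 0 0 0 1'; python3 -m creep '0 0 0.002 0 0 0 1;0 0 0.002 0 0 0 1;0 0 0.002 0 0 0 1;0 0 0 0 0 0 1;0 0 0 0 0 0 1';python3 -c "
from h import *
err([.4967,-.2608,.103])"
```

```text
time: 13.3
eef_pos: [0.4972, -0.2612, 0.116]
tcp_rot: [0.001, 0.708, 0.707, 0.0]
wrist_force: [0.4, -1.2, 1.6]
opening: 0.0228
time: 13.92
eef_pos: [0.497, -0.2611, 0.1097]
tcp_rot: [0.001, 0.708, 0.707, 0.0]
wrist_force: [3.9, -3.8, 4.6]
opening: 0.0227
t 13.925 tcp [ 0.497  -0.2611  0.1097] tool shift [ 0.0003 -0.0004  0.0067] xaxis [ 0.001  1.    -0.001] zaxis [ 0.001 -0.001 -1.   ] F [ 3.87 -3.82  4.58] op 0.0227 j [-0.6   0.41 -0.19  0.97 -0.    0.98]
```

Contact, with Fz as expected. The ring pushes the flask toward +x, −y, so I ease 1 mm that way and press on.

```bash
python3 -m creep '-0.001 0.001 0.001 0 0 0 1;0 0 0.002 0 0 0 1;0 0 0.002 0 0 0 1;0 0 0.002 0 0 0 1;0 0 0.002 0 0 0 1;0 0 0.001 0 0 0 1;0 0 0 0 0 0 1;0 0 0 0 0 0 1;0 0 0 0 0 0 1';python3 -c "
from h import *
err([.4967,-.2608,.103])
a,d=r.snapshot('wrist');cv2.imwrite('pics/f.png',a)
for n in('top','side','wrist'):
    a,d=r.snapshot(n);W=cloud(n,d);h=cv2.cvtColor(a,cv2.COLOR_BGR2HSV);D=np.hypot(W[...,0]-.497,W[...,1]+.261)
    m=(h[...,0]>4)&(h[...,0]<24)&(h[...,1]>110)&(D<.05)&(W[...,2]>.046)
    for nm,p in(('bulb',W[m&(W[...,2]<.09)]),):
        if len(p)>10:
            f=least_squares(lambda q:np.linalg.norm(p-q,axis=1)-.032,[.497,-.26,.066],loss='soft_l1',f_scale=.002);print(n,nm,len(p),f.x.round(4),abs(f.fun).mean().round(4))
    p=W[m&(W[...,2]>.1)]
    if len(p)>10:
        f=least_squares(lambda q:np.hypot(p[:,0]-q[0],p[:,1]-q[1])-.012,[.497,-.26],loss='soft_l1',f_scale=.002);print(n,'neck',len(p),f.x.round(4),abs(f.fun).mean().round(4))
    w=W[(h[...,1]<50)&(D>.022)&(D<.034)&(W[...,2]>.025)&(W[...,2]<.065)]
    if len(w)>10:print(n,'ring',len(w),circ(w[:,:2],.028),'ztop',np.percentile(w[:,2],[50,90,97]).round(4))
"
```

```text
time: 15.05
eef_pos: [0.4972, -0.2614, 0.0997]
tcp_rot: [-0.0, 0.708, 0.707, 0.0]
wrist_force: [2.0, -1.8, 7.3]
opening: 0.0231
t 15.05 tcp [ 0.4972 -0.2614  0.0997] tool shift [ 0.0006 -0.0005 -0.0033] xaxis [0.001 1.    0.   ] zaxis [-0.  0. -1.] F [ 1.98 -1.79  7.27] op 0.0231 j [-0.6   0.42 -0.2   0.95  0.    0.98]
top bulb 224 [ 0.4988 -0.2617  0.062 ] 0.0013
top ring 51 (array([ 0.4984234 , -0.25766588]), np.float64(0.001592177592836046)) ztop [0.0405 0.0443 0.0463]
side bulb 96 [ 0.496  -0.2629  0.0618] 0.0013
side neck 52 [ 0.4968 -0.2623] 0.0016
side ring 53 (array([ 0.49546121, -0.25848932]), np.float64(0.002820912850926367)) ztop [0.0404 0.0447 0.0517]
wrist bulb 4541 [ 0.4975 -0.2615  0.0612] 0.0004
wrist neck 1962 [ 0.4976 -0.2612] 0.0008
wrist ring 591 (array([ 0.4976175 , -0.25796927]), np.float64(0.0014736652005387712)) ztop [0.0403 0.0417 0.0422]
```

View pics/f.png

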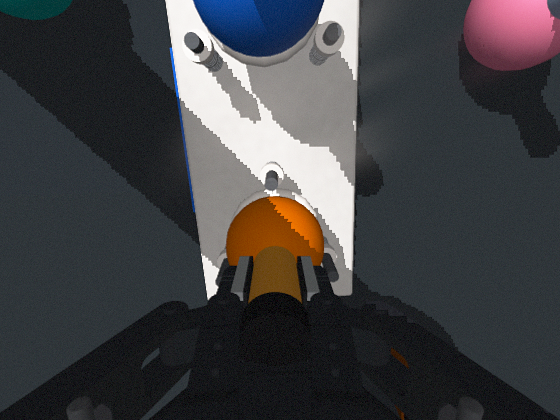

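The wrist view shows the amber bulb at (275,235) seated in the sunken ring, upright, with blue still in its own ring. Bulb height puts the ring about 17–18 mm down. I hold for a moment to check steadiness before handing in.

```bash
python3 -m creep '0 0 0 0 0 0 1;0 0 0 0 0 0 1;0 0 0 0 0 0 1;0 0 0 0 0 0 1'; python3 -c "
from h import *
F=[]
for i in range(6):
    a,d=r.snapshot('top');F.append(r.read_state()['wrist_force'])
print(np.mean(F,0),np.std(F,0))
W=cloud('top',d).reshape(-1,3);s=W[(np.hypot(W[:,0]-.49,W[:,1]+.121)<.04)&(W[:,2]>.16)&(W[:,2]<.18)];print('blue',s.mean(0).round(4))
err([.4967,-.2608,.1])
"
```

```text
time: 15.75
eef_pos: [0.4972, -0.2614, 0.0997]
tcp_rot: [-0.0, 0.708, 0.707, 0.0]
wrist_force: [0.7, -1.3, 8.1]
opening: 0.0227
[ 1.74994692 -2.21472989  7.63658392] [0.46155023 0.45981088 0.21483601]
blue [ 0.4911 -0.1211  0.1717]
t 16.05 tcp [ 0.4972 -0.2614  0.0997] tool shift [ 0.0006 -0.0005 -0.0003] xaxis [0.001 1.    0.   ] zaxis [-0.  0. -1.] F [ 1.66 -2.61  8.02] op 0.023 j [-0.6   0.42 -0.2   0.95  0.    0.98]
```

Steady: 7.6 N plus the flask's 1.6 N is about 9.2 N on the ring, or roughly 15 mm of sink. Blue has not moved.

```bash
python3 -c "
from bench import r
print(r.finish_job())"
```

```text
the job is handed in; nothing more can be done
None
```

I gripped the amber flask by its neck, lifted it out of the cork ring and carried it over the blue flask. I seated it in the free right-hand ring (seat_2), pressed it down, and handed the job in at about 16 s while still holding it pressed. No verdict was reported.

What the last checks showed:
- **Sink:** the ring is down by more than 12 mm on both estimates, but they disagree somewhat. Bulb height in the images gives about 18 mm. The wrist force of 7.6 N plus the flask's weight (about 9.2 N on the spring) gives about 15 mm.
- **Position:** the bulb is within about 1.5 mm of the ring axis measured from the top camera before placing, and the flask is upright. Rough fits to the partly hidden ring after pressing put the offset at 3.5–4.5 mm, close to the 5 mm limit. I gave these less weight because only one side of the ring shows.
- **Side force:** about 2–3 N of sideways force remains after I eased the flask 1 mm towards the ring's centre.
- **Steadiness:** the arm position did not change over the last second.
- **Blue flask:** it is within 0.1 mm of where it was measured at the start. I did not re-measure the other glassware, but the arm reported no unexpected contact.

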